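Hang the yoke on the gauge arbor and hold the camera head at measuring height

TASK

Hang the aluminium yoke astride the gauge stand's horizontal arbor, upright and fully on it, and let go of it without dropping it. Then press the palm pad of the stand's spring-loaded camera head down to half of its 40 mm travel (20 mm) and keep it there: finish while still holding the pad down, because the head springs back up when released. Leave the other gauges where they are.

Things in the scene. Friction and masses are not known exactly. Their poses are not given: they have to be found in the camera images.
- yoke_mid (a point): Centre of the loose aluminium yoke, 60 mm above its feet; z up. An inverted U, 120 mm high, about 0.3 kg, standing on two feet on the mat. Legs 10 mm thick (x), 44 mm wide (y), 56 mm over the outsides, 36 mm apart inside, joined by a crown whose flat top is 84 mm above the feet. Either way round will do.
- yoke_seat (a point): Where the arbor's axis lies when the yoke is seated on it: between the legs, 58 mm above the feet, the arbor running along this point's y. The seat is an upside-down 90-degree V under the crown, its apex 14 mm above this point.
- yoke_rib (a point): Centre of the yoke's grip rib, the plate on top of its crown: 12 mm thick (x), 36 mm long (y), 36 mm high (84 to 120 mm above the feet). To be gripped across its thickness from above.
- arbor_mid (a point): Middle of the arbor, on its axis: a fixed level steel bar, 20 mm in diameter, 120 mm long, along this point's y, 115 mm above the table and 95 mm above the base plate. Its -y end is held by a post 40 mm wide, top 145 mm above the table; its +y end is free and faces the camera head's lens, 40 mm farther on. Nothing is above it.
- pad_top (a point): Centre of the top of the palm pad: a black disc, 40 mm in diameter, 16 mm thick, on a level bar reaching from the camera head towards the robot; 180 mm above the table when up. It goes straight down with the head. The head's column, 40 mm square, 246 mm tall, stands 115 mm from it along this point's +x.
- head (a joint): How far the camera head and its pad are pressed down, in m: 0 up (where its spring returns it), 0.040 at the lower stop. The push needed is about 3 N at the start, 6 N half-way, 9 N at the stop.
- stand: The gauge stand, fixed: aluminium base plate 140 mm (x) by 310 mm (y), 20 mm thick, with the arbor over its -y half and the camera head's column over its +y half. Origin under the middle of the plate, z up.
- ring_gauge: Bystander: steel ring gauge lying flat, 68 mm outside, 38 mm bore, 22 mm high. Origin under its centre.
- setting_pin: Bystander: copper-coloured grooved setting pin standing upright, 32 mm in diameter, 45 mm high. Origin under its centre.
- slotted_bar: Bystander: black slotted steel bar lying flat, 34 mm (x) by 160 mm (y), 26 mm high. Origin under its centre.
Things that resemble listed ones, but are neither listed nor needed, are in the scene too. There is more than one size of the part that bears yoke_mid; the job needs the largest.

How it is judged (in metres and radians):
On the way, in this order (a step that is already met when the one before it is completed fails the run):
1. the yoke hangs astride the arbor, upright, fully on it and let go, with the camera head still up (x of yoke_mid in the frame of arbor_mid between -0.005 and 0.005 m and y of yoke_mid in the frame of arbor_mid between -0.042 and 0.042 m and z of yoke_mid in the frame of arbor_mid between -0.004 and 0.007 m and angle between the y axis of yoke_mid and the y axis of arbor_mid, either way round below 0.12 rad and angle between yoke_mid's own z axis and vertical below 0.12 rad and contact force between yoke and stand above 1.2 N and contact force between each of the fingers, the arm and yoke below 0.1 N and linear speed of yoke below 0.03 m/s and value of joint head below 0.005 m), for 0.3 s.
2. the camera head is pressed half-way down (15 to 25 mm) (value of joint head between 0.015 and 0.025 m), for 0.3 s.
At the end, for the whole second after the job is handed in: The yoke hangs by its V seat on the arbor alone: upright and in line within 0.12 rad, centred over the axis within 5 mm, within 42 mm of the arbor's middle along it, untouched and still. The robot holds the camera head still, 15 to 25 mm down, with over 2 N, through the last second (all of step 2 and x of yoke_mid in the frame of arbor_mid between -0.005 and 0.005 m and y of yoke_mid in the frame of arbor_mid between -0.042 and 0.042 m and z of yoke_mid in the frame of arbor_mid between -0.004 and 0.007 m and angle between the y axis of yoke_mid and the y axis of arbor_mid, either way round below 0.12 rad and angle between yoke_mid's own z axis and vertical below 0.12 rad and contact force between yoke and stand above 1.2 N and contact force between each of the fingers, the arm and yoke below 0.1 N and linear speed of yoke below 0.03 m/s and velocity of joint head between -0.01 and 0.01 m/s and contact force between any of the fingers, the arm and head above 2 N); the arm keeps its last pose, push and grip.
It fails at once if the yoke is dropped (falls free, touched by nothing, faster than 0.45 m/s) (linear speed of yoke above 0.45 m/s and contact force between yoke and anything else below 0.1 N).
It fails at once if the ring gauge is moved more than 30 mm (distance of ring_gauge from where it was at the start of the episode above 0.03 m).
It fails at once if the setting pin is moved more than 30 mm (distance of setting_pin from where it was at the start of the episode above 0.03 m).
It fails at once if the slotted bar is moved more than 30 mm (distance of slotted_bar from where it was at the start of the episode above 0.03 m).
It also fails if it takes over 48 s, if anything falls off the work surface, if the arm or the gripper's body presses on something with over 40 N, if the wrist force passes 120 N, or if a joint passes its speed limit or range.

ROBOT

A 7-joint arm with a two-finger parallel gripper is mounted at the origin on the work surface. World frame = base frame: x ahead of the robot, y to its left, z up, the work surface at z = 0. Lengths are in mm, angles in rad, forces in N, time in s.
With the tool pointing down it reaches from about 400 to 875 mm from the base axis. Payload 19.3 kg.
Tool frame: the origin (TCP) lies at the very end of the fingers, on their centre line; the grasp point (between the pads) lies 19 mm behind it (grip_point_offset is the z of the grasp point in the tool frame, in mm); z points along the fingers, y is the line along which they close (so a half turn about z gives the same grasp; the last joint's range is limited). The gripper opens to 85 mm and grips with 20 to 120 N. Pads are 22 mm wide; open, the fingers measure 114 mm over their backs; the gripper's body (76 mm by 85 mm) begins 54 mm behind the grasp point. The pads swing forward as they close: fully open they stand 13 mm farther back than shut.
Start: joints at [1.17, 0.521, -0.036, 1.599, 0.021, 1.021, -0.113], TCP at [202.971, -591.114, 192.291] pointing down, gripper open.
Joint ranges: [-2.91, 2.91], [-0.3, 2.13], [-1.5, 1.42], [0.17, 2.43], [-1.26, 4.41], [0.16, 1.93], [-2.52, 2.52]. Speed limits (rad/s): [1.89, 1.89, 2.39, 2.39, 3.01, 3.01, 3.01].

INTERFACE

Orientations are given as a 3x3 rotation matrix whose columns are the frame's x, y, z axes.
In Python, from workcell import movep, movel, goto_joints, open_gripper, clamp, wait, inverse_kinematics, read_state, camera, PlanningError, finish_job, grip_point_offset gives the robot as it stands. Calls block until the motion is done:
- movep(position, orientation): joint-space move of the TCP to a pose.
- movel(position, frame=None, max_speed=150, guard=None): straight line of the TCP; frame=None keeps the orientation; max_speed is the mean speed in mm/s. With guard (N) it stops when the force on the tool has changed by that much, and returns True; else False.
- goto_joints(angles): joint-space move.
- open_gripper() and clamp(): open the fingers fully, or close them until they stop; the grip force is fixed at half the most.
- wait(seconds).
- inverse_kinematics(position, orientation): joint angles nearest the present ones, or None.
- read_state(): the state.
- camera(name): name is "scene" or "top"; returns a dict with "image" (420x560x3 uint8, blue, green, red), "range_z" (420x560 float32, mm along the optical axis (not along the pixel's ray), 0 where there is no reading), "fx", "fy", "cx", "cy" (pixels), "cam_to_world" (4x4, takes a point from camera to world coordinates). Camera axes: x right, y up, looking along -z (the intrinsics and any distortion apply to the point x, -y, -z); pixel columns grow to the right and rows downward; lengths in mm; the calibration is good to about 2 mm. A picture is of the moment at which its call begins.
A pose or a line that the arm cannot do raises PlanningError and nothing moves.
- finish_job(): hands the job in; it is judged then, once.
The state is a dict: "time": time; "qpos": joint angles; "qvel": joint speeds; "joint_efforts": joint torques, N m; "eef_pos": TCP position; "tool_rot": TCP orientation; "ft_force": force on the tool from outside, world axes, zero at the start; "torque": the same for the moment, N m; "finger_gap": finger opening in mm; "gripper_force": force on a finger pad.
Only numpy, scipy, OpenCV 4.12 (cv2) and the standard library are available. Lean on these libraries where they do the work, as an engineer would, in place of code of your own. Each camera call takes 0.05 s, during which the arm holds its last target. There are 200 camera calls.

## Working session

There is one attempt and no reset: what is moved stays moved. The work goes in short steps, each a Python script; the robot and the scene stay as the last script left them, time stands still between calls to the robot, and variables do not carry over. Pictures are saved under pics/ and viewed, at most 10 in all, crops included, and the job is handed in when it is done.

```bash
ls; mkdir -p pics
python3 - <<'E'
from workcell import *
import cv2,numpy as np
for n in("scene","top"):
    c=camera(n); cv2.imwrite(f"pics/{n}0.png",c["image"]); np.savez(f"{n}0.npz",**c)
    print(n,c["fx"],c["fy"],c["cx"],c["cy"],np.round(c["cam_to_world"],3).tolist(),[k for k in c], (c["range_z"]>0).mean())
s=read_state();print(s["time"],s["finger_gap"],grip_point_offset,np.round(s["tool_rot"],3).tolist())
E
```

```text
pics
scene 405.36709285306137 405.36709285306137 276.98225256995914 205.13158537735674 [[0.857, -0.348, 0.38, 947.598], [0.515, 0.56, -0.649, -618.762], [0.013, 0.752, 0.659, 726.579], [0.0, 0.0, 0.0, 1.0]] ['image', 'range_z', 'fx', 'fy', 'cx', 'cy', 'cam_to_world'] 0.9958375850340137
top 460.04590858481134 460.04590858481134 275.18343572624735 208.6227475309431 [[0.016, 0.99, -0.138, 431.105], [-1.0, 0.018, 0.016, -36.862], [0.018, 0.138, 0.99, 1255.28], [0.0, 0.0, 0.0, 1.0]] ['image', 'range_z', 'fx', 'fy', 'cx', 'cy', 'cam_to_world'] 0.9959268707482993
0.1 85.2155373186227 -18.700000000000003 [[0.946, 0.325, -0.0], [0.325, -0.946, 0.001], [-0.0, -0.001, -1.0]]
```

View pics/scene0.png

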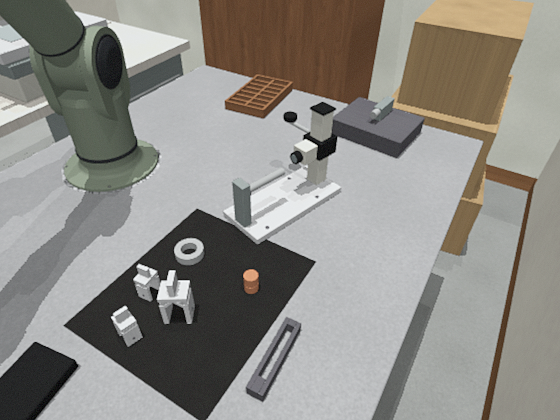

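View pics/top0.png

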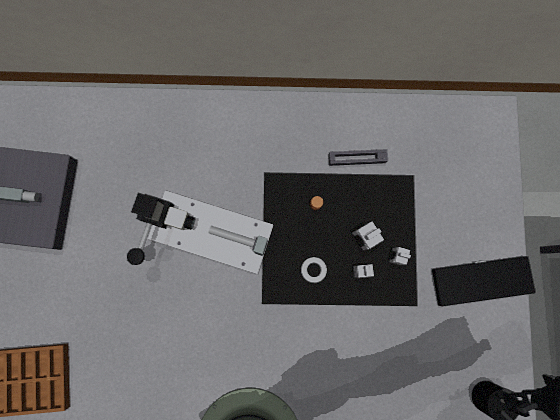

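Scene view: the large yoke is at about (175,298), with two smaller ones at (147,283) and (127,325). The arbor runs (250,190)–(290,172) from the post at (242,202), and the pad is at (290,117). Top view: yoke at (368,235), arbor (210,230)–(258,244), pad (135,256).

```bash
cat > h.py <<'E'
import numpy as np,cv2
def cloud(c):
    z=np.asarray(c["range_z"],float); v,u=np.mgrid[:z.shape[0],:z.shape[1]]
    P=np.stack([(u-c["cx"])/c["fx"]*z,-(v-c["cy"])/c["fy"]*z,-z,np.ones_like(z)],-1)
    W=(P@np.asarray(c["cam_to_world"]).T)[...,:3]; W[z==0]=np.nan
    return W
def box(Q):
    (cx,cy),(w,h),a=cv2.minAreaRect(Q[:,:2].astype(np.float32)); 
    if w<h: w,h,a=h,w,a+90
    return f"n{len(Q)} centre {cx:.1f},{cy:.1f} mean {Q[:,:2].mean(0).round(1)} long {w:.1f} short {h:.1f} long-axis deg {a:.1f} z {np.percentile(Q[:,2],[5,50,95]).round(1)}"
E
python3 - <<'E'
from h import *
for n,yk,ar,pd in(("scene",(150,265,200,330),(225,155,310,225),(280,105,300,128)),("top",(350,215,388,255),(195,210,275,260),(124,245,147,268))):
    c=dict(np.load(n+"0.npz")); W=cloud(c)
    def reg(r,lo,hi):
        Q=W[r[1]:r[3],r[0]:r[2]].reshape(-1,3); return Q[(Q[:,2]>lo)&(Q[:,2]<hi)]
    for nm,r,lo,hi in(("rib",yk,112,130),("crown",yk,76,92),("yoke",yk,30,130),("arbor",ar,108,132),("arbortop",ar,120,130),("post",ar,138,152),("pad",pd,172,188)):
        Q=reg(r,lo,hi); print(n,nm,box(Q) if len(Q)>4 else len(Q))
    for nm,p in (("mat",(300,225) if n=="top" else (215,240)),("table",(200,300) if n=="top" else (340,240))): print(nm,W[p[1],p[0]].round(1))
    b=c["image"];
E
python3 - <<'E'
import cv2,numpy as np
a=cv2.imread("pics/top0.png");b=cv2.imread("pics/scene0.png")
A=cv2.resize(a[180:280,120:280],(800,500)[:2],interpolation=cv2.INTER_CUBIC)
A=cv2.resize(a[180:270,120:280],(400,225),interpolation=cv2.INTER_CUBIC)
B=cv2.resize(b[90:250,215:355],(350,400),interpolation=cv2.INTER_CUBIC)
C=cv2.resize(b[250:360,100:210],(300,300),interpolation=cv2.INTER_CUBIC)
D=cv2.resize(a[210:290,340:430],(300,267),interpolation=cv2.INTER_CUBIC)
o=np.zeros((600,800,3),np.uint8);o[:225,:400]=A;o[:400,400:750]=B;o[225:525,:300]=C;o[333:600,500:800]=D
cv2.imwrite("pics/crop.png",o)
E
```

```text
scene rib n125 centre 533.0,-305.9 mean [ 534.5 -306.7] long 37.2 short 12.8 long-axis deg 122.9 z [113.4 118.8 120.6]
scene crown n486 centre 532.7,-305.8 mean [ 537.3 -308.1] long 57.5 short 45.3 long-axis deg 31.1 z [77.9 83.2 86.3]
scene yoke n1103 centre 504.0,-305.9 mean [ 533.1 -307.8] long 126.9 short 65.8 long-axis deg 1.8 z [ 38.   82.4 119.1]
scene arbor n530 centre 532.0,69.6 mean [525.9  41.9] long 225.7 short 39.9 long-axis deg 71.2 z [110.8 121.3 130.2]
scene arbortop n283 centre 532.0,69.9 mean [526.5  50.3] long 225.0 short 38.9 long-axis deg 71.6 z [120.3 123.2 129. ]
scene post n198 centre 528.0,68.9 mean [519.9  28.2] long 220.3 short 40.4 long-axis deg 72.7 z [139.  143.5 145.8]
scene pad n100 centre 466.6,261.8 mean [467.7 259.6] long 35.9 short 35.1 long-axis deg 30.4 z [173.3 178.4 180.3]
mat [ 4.654e+02 -9.600e+01 -1.000e-01]
table [728.6  67.7  -1.1]
top rib n75 centre 531.9,-300.5 mean [ 531.9 -300.2] long 37.3 short 11.8 long-axis deg 122.3 z [116.  120.8 124. ]
top crown n311 centre 531.7,-300.4 mean [ 531.2 -299.2] long 56.0 short 45.2 long-axis deg 32.4 z [80.6 84.7 88.6]
top yoke n447 centre 531.8,-300.3 mean [ 530.6 -297.3] long 56.0 short 45.2 long-axis deg 32.4 z [ 58.3  85.1 121.8]
top arbor n395 centre 518.2,58.1 mean [518.   48.6] long 184.7 short 36.6 long-axis deg 74.2 z [118.5 124.6 129.3]
top arbortop n346 centre 525.7,56.4 mean [518.5  49.4] long 185.1 short 35.0 long-axis deg 68.1 z [120.6 124.9 128.9]
top post n165 centre 498.2,-19.3 mean [498.  -19.5] long 39.9 short 23.8 long-axis deg 162.8 z [142.1 146.  149.3]
top pad n240 centre 464.2,268.3 mean [464. 268.] long 38.3 short 37.2 long-axis deg 91.1 z [176.4 181.  184.4]
mat [ 561.6 -125.3    1.6]
table [3.555e+02 1.404e+02 2.000e-01]
```

View pics/crop.png

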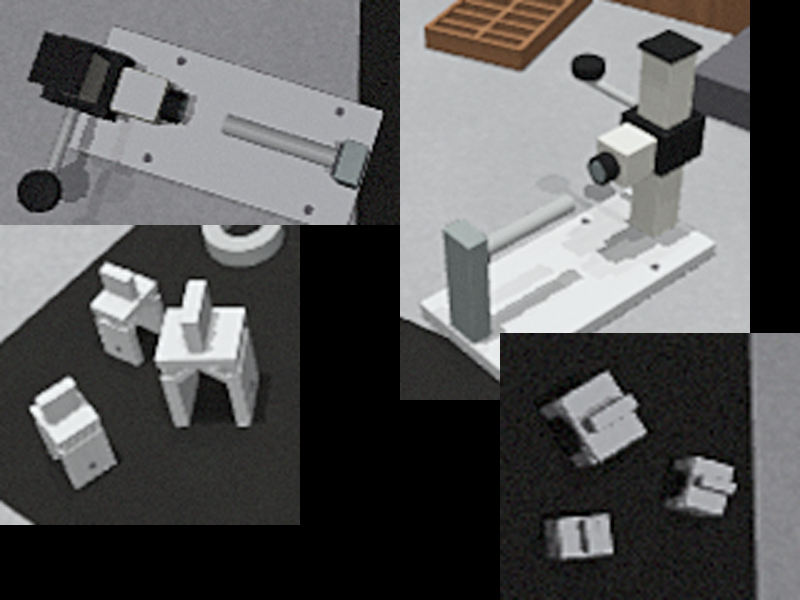

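The crops confirm the layout: the largest yoke is the upper-middle one with a clear rib, and the arbor sits in front of the lens. The two cameras disagree by a constant ~5 mm in y. Next I measure the arbor line and neighbour heights, and check IK.

Run:
```python
from h import *
from workcell import *
d0=np.radians(72.8)
for n in("scene","top"):
    W=cloud(dict(np.load(n+"0.npz"))).reshape(-1,3)
    for nm,c0 in(("stand",(498,-19.5)),):
        a=np.array([np.cos(d0),np.sin(d0)]); b=np.array([a[1],-a[0]])
        R=W[:,:2]-c0; s,t=R@a,R@b
        post=W[(abs(s)<40)&(abs(t)<40)&(W[:,2]>141)&(W[:,2]<152)]; print(n,"post",box(post))
        m=(s>20)&(s<160)&(abs(t)<16)&(W[:,2]>108)&(W[:,2]<132); Q=W[m]
        print(n,"arbor",box(Q),"s-range",np.percentile(s[m],[0.5,99.5]).round(1))
        k=Q[:,2]>120
        vx=cv2.fitLine(Q[k][:,:2].astype(np.float32),cv2.DIST_HUBER,0,.01,.01).ravel(); print("line",vx.round(3),np.degrees(np.arctan2(vx[1],vx[0])).round(1), "z",np.median(Q[k][:,2]))
        base=W[(s>-40)&(s<320)&(abs(t)<100)&(W[:,2]>14)&(W[:,2]<27)]; print(n,"base",box(base))
    m=(abs(W[:,0]-520)<150)&(abs(W[:,1]+320)<130)&(W[:,2]>30)&(np.hypot(W[:,0]-532,W[:,1]+303)>42)
    Q=W[m]; 
    from scipy.cluster.hierarchy import fclusterdata
    L=fclusterdata(Q[:,:2],12,'distance')
    for i in set(L):
        if (L==i).sum()>30: print(n,"other",box(Q[L==i]),"max",Q[L==i][:,2].max().round(1))
def R(a):
    y=np.array([np.cos(a),np.sin(a),0]);z=np.array([0,0,-1.]);return np.column_stack([np.cross(y,z),y,z])
for p,angs in(((532,-303,200),(32.5,-147.5)),((519,52,240),(-17.2,162.8)),((465,264,250),(-17,73,163,-107))):
    for a in angs:
        q=inverse_kinematics(p,R(np.radians(a))); print(p,a,None if q is None else np.round(q,2))
```

```text
scene post n122 centre 498.5,-24.8 mean [499.9 -25.7] long 39.9 short 24.0 long-axis deg 165.8 z [141.5 143.7 145.3]
scene arbor n299 centre 522.6,50.4 mean [525.6  48.7] long 107.8 short 21.1 long-axis deg 75.3 z [111.2 120.9 124.8] s-range [ 20.6 127.5]
line [2.76000e-01 9.61000e-01 5.23796e+02 4.93820e+01] 74.0 z 122.79296966613936
scene base n3414 centre 539.8,111.9 mean [546.  100.8] long 311.9 short 142.7 long-axis deg 73.2 z [16.3 18.7 21.2]
scene other n501 centre 482.9,-393.1 mean [ 490.1 -396.5] long 39.5 short 30.9 long-axis deg 165.0 z [33.9 58.2 83.4] max 85.7
scene other n434 centre 441.5,-295.9 mean [ 446.3 -300.6] long 40.8 short 32.9 long-axis deg 94.6 z [33.9 57.8 83.2] max 85.3
top post n163 centre 498.2,-19.3 mean [498.1 -19.6] long 39.9 short 23.8 long-axis deg 162.8 z [142.3 146.1 149.3]
top arbor n362 centre 519.8,53.7 mean [519.3  53. ] long 111.4 short 19.9 long-axis deg 73.2 z [118.6 124.5 128.9] s-range [ 21.  131.1]
line [2.97000e-01 9.55000e-01 5.19424e+02 5.31330e+01] 72.7 z 124.88490759442107
top base n4522 centre 538.8,116.5 mean [533.6 108.7] long 310.0 short 140.1 long-axis deg 73.4 z [17.2 21.3 25.2]
top other n227 centre 481.4,-387.7 mean [ 480.9 -385.4] long 39.4 short 32.4 long-axis deg 165.8 z [40.  60.1 85.2] max 87.9
top other n203 centre 440.9,-291.0 mean [ 440.9 -288.1] long 40.5 short 30.6 long-axis deg 96.1 z [43.1 60.3 85.6] max 88.1
(532, -303, 200) 32.5 [ 0.78  0.54 -0.53  1.61  0.3   1.08  0.74]
(532, -303, 200) -147.5 [ 0.29  0.5   0.18  1.64 -0.1   1.02 -2.06]
(519, 52, 240) -17.2 [ 0.29  0.36 -0.65  1.79  0.25  1.07 -0.75]
(519, 52, 240) 162.8 [ 0.66  0.58 -1.27  1.77  0.58  1.24  2.08]
(465, 264, 250) -17 [ 0.17  0.52 -1.13  1.73  0.5   1.21 -1.39]
(465, 264, 250) 73 [ 0.18  0.53 -1.16  1.73  0.52  1.23  0.17]
(465, 264, 250) 163 [ 0.23  0.59 -1.27  1.73  0.59  1.27  1.67]
(465, 264, 250) -107 [-0.92  0.33  0.38  1.78 -0.14  1.05 -2.35]
```

```bash
cat >> h.py <<'E'
def R(deg):
    a=np.radians(deg); y=np.array([np.cos(a),np.sin(a),0]);z=np.array([0,0,-1.]);return np.column_stack([np.cross(y,z),y,z])
def st(s): return s["time"],np.round(s["eef_pos"],1),np.round(s["ft_force"],1),round(s["finger_gap"],1),round(s["gripper_force"],1)
E
python3 - <<'E'
from h import *
from workcell import *
movep((532.3,-303.2,200),R(32.5)); 
print(movel((532.3,-303.2,88),max_speed=100,guard=8),st(read_state()))
clamp(); print(st(read_state()))
movel((532.3,-303.2,268),max_speed=150); print(st(read_state()))
movep((519.7,46.8,258),R(-16.9)); print(st(read_state()))
o=[]
for n in("scene","top"):
    c=camera(n); np.savez(n+"1.npz",**c); o.append(c["image"])
o=np.vstack([cv2.resize(o[0][60:260,180:380],(400,400)),np.zeros((0,400,3),np.uint8)]),cv2.resize(o[1][150:350,120:320],(400,400))
cv2.imwrite("pics/held.png",np.hstack(o))
E
```

```text
False (2.975, array([ 532.7, -303.4,   88.6]), array([ 0.6, -0.5,  0.2]), 85.5, 0.0)
(3.7417, array([ 532.3, -303.2,   88. ]), array([-0. , -0.4, -0.2]), -0.3, 0.0)
(5.0917, array([ 531.9, -303.1,  267.2]), array([0.2, 1.1, 0.2]), 0.3, 0.0)
(6.4417, array([519.9,  46. , 257.8]), array([ 0.2,  0. , -0.1]), 0.1, 0.0)
```

View pics/held.png

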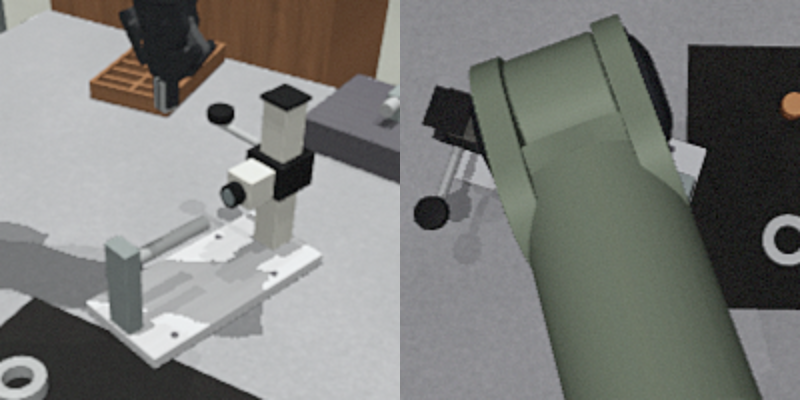

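The fingers closed on nothing: the gap is about 0. The held view shows empty, closed fingertips at scene pixel (262,112). I'll compare that with the projected TCP and look at the yoke.

```bash
cat >> h.py <<'E'
def proj(c,p):
    q=np.linalg.inv(c["cam_to_world"])@np.r_[np.asarray(p,float),1]
    return c["cx"]+c["fx"]*q[0]/-q[2], c["cy"]-c["fy"]*q[1]/-q[2]
E
python3 - <<'E'
from h import *
c=dict(np.load("scene1.npz"));W=cloud(c)
for z in(0,19,100): print("proj",z,np.round(proj(c,(519.9,46,257.8+z)),1))
print("world at tip", W[104:116:3,262].round(0).tolist(), W[104:112:3,256].round(0).tolist())
im=c["image"].copy(); u,v=map(int,proj(c,(519.9,46,257.8))); cv2.circle(im,(u,v),3,(0,0,255),1)
cv2.imwrite("pics/s1.png",im)
for lo,hi in((112,130),(76,92)):
    for n,yk in(("scene",(150,265,200,330)),("top",(350,215,388,255))):
        Q=cloud(dict(np.load(n+"1.npz")))[yk[1]:yk[3],yk[0]:yk[2]].reshape(-1,3); Q=Q[(Q[:,2]>lo)&(Q[:,2]<hi)]; print(n,len(Q),box(Q) if len(Q)>5 else "")
E
```

```text
proj 0 [263.5 129.5]
proj 19 [263.4 122. ]
proj 100 [263.1  87.2]
world at tip [[523.0, 36.0, 325.0], [524.0, 35.0, 319.0], [524.0, 35.0, 312.0], [522.0, 37.0, 304.0]] [[506.0, 40.0, 319.0], [505.0, 40.0, 311.0], [217.0, 469.0, 29.0]]
scene 127 n127 centre 533.3,-305.6 mean [ 534.6 -306.6] long 35.4 short 12.4 long-axis deg 121.9 z [113.  119.  120.9]
top 74 n74 centre 532.3,-301.0 mean [ 532.1 -300.4] long 36.9 short 11.7 long-axis deg 122.4 z [116.8 120.9 123.4]
scene 491 n491 centre 533.1,-305.7 mean [ 537.3 -308.2] long 55.7 short 45.1 long-axis deg 32.4 z [78.2 83.1 86.4]
top 313 n313 centre 532.0,-300.8 mean [ 531.2 -299.2] long 56.1 short 45.7 long-axis deg 31.8 z [80.4 84.9 88.5]
```

View pics/s1.png

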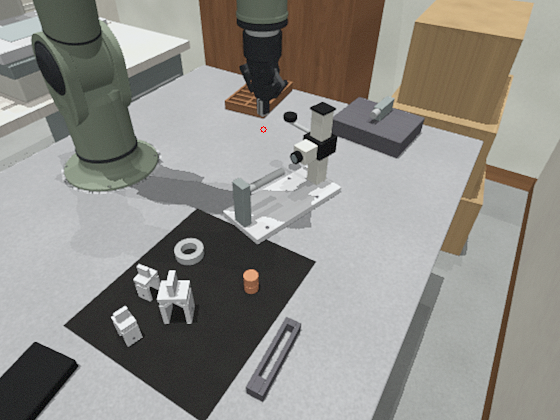

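The yoke is untouched. The real fingertips at (262,113) lie well above the projected TCP at (263,130), so the reported TCP is about 40 mm below the real finger ends. I'll measure that offset.

Run:
```python
from h import *
from workcell import *
def tip(n):
    c=camera(n); W=cloud(c).reshape(-1,3); p=read_state()["eef_pos"]
    m=(np.hypot(W[:,0]-p[0],W[:,1]-p[1])<45)&(W[:,2]>p[2]-30)&(W[:,2]<p[2]+110)
    Q=W[m]; 
    if len(Q)<5: return
    z=np.sort(Q[:,2]); lo=Q[Q[:,2]<z[3]+12]
    print(n,np.round(p,1),"lowest",z[:6].round(1),"tip xy mean",lo[:,:2].mean(0).round(1),lo[:,:2].min(0).round(1),lo[:,:2].max(0).round(1),len(lo),"dz",(z[2]-p[2]).round(1))
tip("scene")
# also at a second pose over the free mat-free area, lower, seen by scene
movel((519.7,46.8,330)); movep((532.3,-303.2,230),R(32.5)); tip("scene"); tip("top"); print(read_state()["time"])
```

```text
scene [519.9  45.9 257.9] lowest [296.1 296.9 297.1 297.4 297.7 297.9] tip xy mean [522.3  36.4] [503.7  29.5] [533.1  48.9] 56 dz 39.3
scene [ 532.9 -302.   230.2] lowest [269.4 270.2 270.2 270.7 270.9 271.1] tip xy mean [ 537.7 -310.8] [ 524.3 -317.3] [ 547.9 -294.1] 75 dz 40.0
top [ 532.9 -302.   230.3] lowest [273.5 275.3 276.2 278.5 279.2 280.3] tip xy mean [ 527.4 -292.5] [ 516.4 -301.2] [ 542.1 -287.3] 24 dz 45.9
8.6917
```

The real fingertips are about 40 mm above the reported TCP, seen at two poses. I'll command 40 mm lower and retry the grasp.

Run:
```python
from h import *
from workcell import *
open_gripper()
movel((532.3,-303.2,100),max_speed=200)
print(movel((532.3,-303.2,49),max_speed=60,guard=6),st(read_state()))
clamp(); s=read_state(); print(st(s))
if s["finger_gap"]>8:
    movel((532.3,-303.2,75),max_speed=80); print(st(read_state()))
    movel((532.3,-303.2,230),max_speed=200); s=read_state(); print(st(s))
    if s["finger_gap"]>8:
        movep((519.7,46.8,215),R(-16.9)); print(st(read_state()))
for n in("scene","top"):
    c=camera(n); np.savez(n+"2.npz",**c); cv2.imwrite(f"pics/{n}2.png",c["image"])
    W=cloud(c).reshape(-1,3); p=read_state()["eef_pos"]
    Q=W[(np.hypot(W[:,0]-p[0],W[:,1]-p[1])<55)&(W[:,2]>150)&(W[:,2]<251)]; print(n,box(Q) if len(Q)>5 else "",np.sort(Q[:,2])[:8].round(1))
i=cv2.imread("pics/scene2.png"); cv2.imwrite("pics/s2c.png",cv2.resize(i[40:260,180:380],(545,600)))
```

```text
False (11.275, array([ 532.6, -303.3,   49.3]), array([-0.2,  0.3, -0.3]), 85.6, 0.0)
(11.9417, array([ 532.3, -303.2,   49. ]), array([0.4, 0.9, 0.4]), 11.0, 60.7)
(12.4167, array([ 532.4, -303.4,   75.5]), array([-0.2,  0.1, -2.9]), 10.9, 60.2)
(13.3417, array([ 531.7, -303. ,  228.7]), array([-0.4,  0.7, -2.5]), 11.1, 60.2)
(14.6917, array([519.9,  45.9, 214.7]), array([-0.2, -0.1, -2. ]), 10.8, 60.2)
scene n973 centre 518.7,41.5 mean [526.4  33.1] long 60.6 short 46.7 long-axis deg 165.2 z [170.4 213.  249.2] [164.  164.9 165.1 165.2 165.2 165.5 165.6 165.8]
top  []
```

View pics/s2c.png

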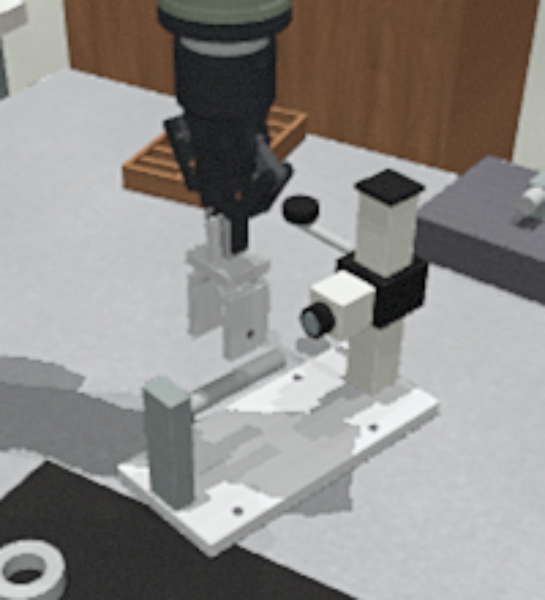

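The yoke is gripped (gap 11 mm) and hangs upright above the arbor, feet around crop (245,350). Its centre in the scene view (518.7, 41.5) matches the arbor line. I'll lower it with a guard.

Run:
```python
from h import *
from workcell import *
g=movel((519.7,46.8,114),max_speed=80,guard=6); print(g,st(read_state()))
if not g:
    wait(.2); print(st(read_state()))
    g=movel((519.7,46.8,103),max_speed=10,guard=2.5); wait(.2); print(g,st(read_state()))
for n in("scene",):
    c=camera(n); np.savez(n+"3.npz",**c); cv2.imwrite("pics/s3c.png",cv2.resize(c["image"][40:260,180:380],(545,600)))
```

```text
False (16.2, array([520. ,  46.8, 114.4]), array([ 0.8,  0.1, -3.3]), 11.0, 60.2)
(16.4, array([519.8,  46.8, 114.3]), array([-0.2, -0.1, -3. ]), 11.3, 60.2)
True (17.375, array([519.8,  46.8, 106. ]), array([ 0.3, -0.4,  6.4]), 11.2, 61.4)
```

View pics/s3c.png

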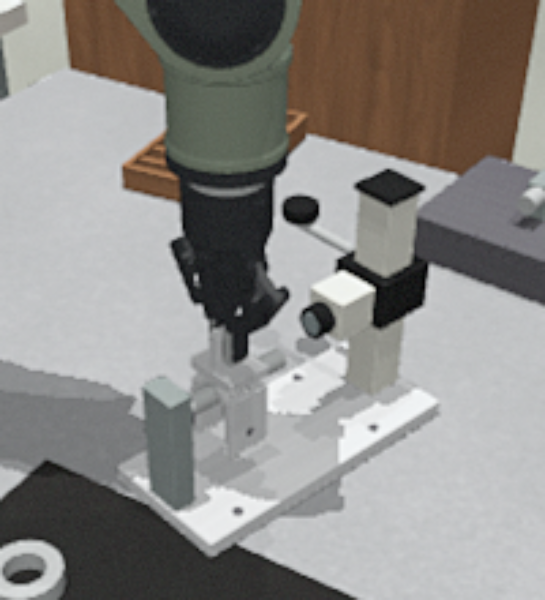

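Seated as expected: contact came at 106, with feet at 57 mm, and the arbor sits between the legs under the crown at crop (230,400). I'll release, retract and verify.

Run:
```python
from h import *
from workcell import *
open_gripper(); print(st(read_state()))
movel((519.7,46.8,140),max_speed=60); movel((519.7,46.8,260),max_speed=200)
clamp()
movep((465.5,264,240),R(-16.9)); wait(.3); print(st(read_state()))
o=[]
for n,y,p in(("scene",(200,140,320,240),(280,105,300,128)),("top",(195,200,290,270),None)):
    c=camera(n); np.savez(n+"4.npz",**c); W=cloud(c); Wf=W.reshape(-1,3)
    r=W[y[1]:y[3],y[0]:y[2]].reshape(-1,3)
    for nm,lo,hi in(("rib",169,181),("crown",136,146)):
        Q=r[(np.hypot(r[:,0]-520,r[:,1]-46)<45)&(r[:,2]>lo)&(r[:,2]<hi)]; print(n,nm,box(Q) if len(Q)>5 else "")
    e=read_state()["eef_pos"]
    Q=Wf[(np.hypot(Wf[:,0]-e[0],Wf[:,1]-e[1])<30)&(Wf[:,2]>e[2]+15)&(Wf[:,2]<e[2]+75)]; print("tip",e.round(1),np.sort(Q[:,2])[:5].round(1),box(Q) if len(Q)>5 else "")
    o.append(c["image"])
cv2.imwrite("pics/p4.png",np.hstack([cv2.resize(o[0][40:260,180:380],(440,484)),cv2.resize(o[1][170:350,120:280],(356,400)).copy() if 0 else cv2.resize(o[1][150:326,120:250],(357,484))]))
```

```text
(18.1333, array([519.1,  46.7, 105.6]), array([-0.1, -1.1, -1.4]), 85.1, 0.0)
(21.575, array([465.9, 263.3, 240.1]), array([ 0.2, -0.3,  0.1]), -0.0, 0.0)
scene rib n77 centre 519.2,43.1 mean [520.1  41.8] long 36.7 short 13.2 long-axis deg 75.3 z [170.3 175.2 177.5]
scene crown n202 centre 519.5,43.1 mean [525.9  36.9] long 56.7 short 44.9 long-axis deg 164.6 z [137.  140.  143.8]
tip [465.8 263.4 240. ] [277.4 278.3 278.9 279.  279.6] n141 centre 466.1,255.4 mean [467.6 253.6] long 27.8 short 19.4 long-axis deg 20.5 z [280.9 298.  313.7]
top rib n76 centre 517.9,48.4 mean [517.3  47.6] long 36.3 short 11.7 long-axis deg 73.7 z [172.8 177.9 180.1]
top crown n313 centre 518.2,48.0 mean [517.4  47.7] long 56.0 short 43.6 long-axis deg 163.1 z [139.1 142.1 145.2]
tip [465.7 263.6 240.1] [286.1 286.4 286.7 287.4 287.9] n44 centre 463.2,256.9 mean [463.  255.6] long 26.8 short 8.8 long-axis deg 177.4 z [286.8 297.  310.4]
```

View pics/p4.png

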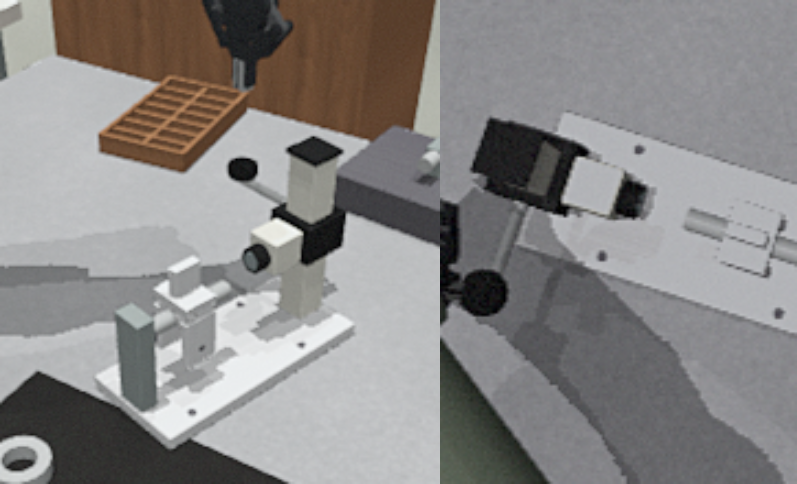

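The yoke hangs upright and released on the arbor, in line (rib axis 74–75°). Pad at crop (242,168) is still up, with the shut fingertips above it. Now I press.

Run:
```python
from h import *
from workcell import *
movel((465.5,266,155),max_speed=120); wait(.2); print(st(read_state()))
g=movel((465.5,266,125),max_speed=15,guard=2); s=read_state(); print(g,st(s))
if g:
    z=s["eef_pos"][2]; movel((465.5,266,min(z,141)-19.5),max_speed=25); wait(.6); print(st(read_state()))
o=[]
for n in("scene","top"):
    W0=cloud(dict(np.load(n+"0.npz"))); c=camera(n); W=cloud(c); o.append(c["image"])
    # head body / ocular top height change: compare depth in the head region before and after
    r=(285,130,345,190) if n=="scene" else (130,190,200,235)
    for nm,X in(("before",W0),("after",W)):
        Q=X[r[1]:r[3],r[0]:r[2]].reshape(-1,3); h=np.histogram(Q[:,2],bins=np.arange(100,260,5))
        k=np.argsort(h[0])[-4:]; print(n,nm,[(int(h[1][i]),int(h[0][i])) for i in sorted(k)])
cv2.imwrite("pics/p5.png",np.hstack([cv2.resize(o[0][40:260,180:380],(440,484)),cv2.resize(o[1][150:326,120:250],(357,484))]))
```

```text
(22.7333, array([465.8, 266.1, 155.6]), array([ 0.2, -0.9, -0.9]), -0.1, 0.0)
True (23.8167, array([465.5, 266. , 139.9]), array([1.1, 1.2, 3.1]), -0.4, 1.6)
(25.35, array([465.4, 266. , 120.2]), array([-0.2,  0.2,  5.4]), 0.0, 3.1)
scene before [(140, 84), (145, 103), (155, 233), (160, 167)]
scene after [(125, 100), (130, 86), (135, 253), (140, 190)]
top before [(155, 153), (160, 336), (165, 223), (245, 367)]
top after [(135, 222), (140, 280), (145, 179), (245, 369)]
```

View pics/p5.png

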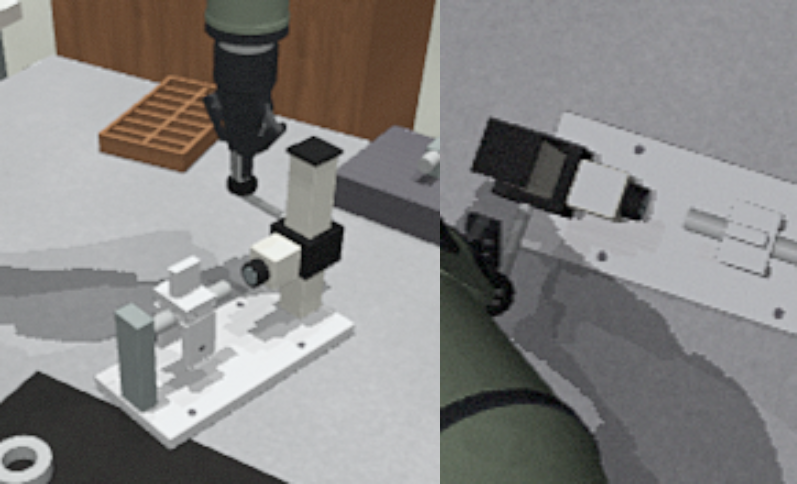

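The head is down by about 20 mm in both views. The push is about 5.5–6 N with the fingertips on the pad at crop (242,183), and the yoke is undisturbed. I'll hand it in.

```bash
python3 -c "
from workcell import *
print(finish_job())"
```

```text
the job is handed in; nothing more can be done
None
```

I handed the job in with the yoke hanging released on the arbor and the camera head held about 20 mm down (push about 5.5 N). The first grasp closed on nothing because the real fingertips sit about 40 mm above the reported TCP; I corrected for that and the second grasp held.

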